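# Scoop the lane-draw balls out of the tray's corner and tip them into the bowl

### The arm

A 7-joint arm with a two-finger parallel gripper is mounted at the origin on the work surface. World frame = base frame: x ahead of the robot, y to its left, z up, the work surface at z = 0. Lengths are in m, angles in rad, forces in N, time in s.
With the tool pointing down it reaches from about 0.425 to 0.875 m from the base axis. Payload 8.4 kg.
Tool frame: the origin (TCP) lies between the finger pads; the fingertips stand 8 mm ahead of it and the grasp point (between the pads) lies 11 mm behind it; z points along the fingers, y is the line along which they close (so a half turn about z gives the same grasp; the last joint's range is limited). The gripper opens to 87 mm and grips with 3 to 60 N. Pads are 19 mm wide; open, the fingers measure 117 mm over their backs; the gripper's body (75 mm by 190 mm) begins 51 mm behind the grasp point.
Start: joints at [-0.099, 0.333, 0.04, 1.465, -0.013, 1.343, -0.059], TCP at [0.65, -0, 0.231] pointing down, gripper open.
Joint ranges: [-2.58, 2.58], [-0.38, 2.09], [-1.3, 1.39], [0.25, 2.4], [-1.5, 4.64], [0.08, 2.09], [-2.65, 2.65]. Speed limits (rad/s): [2.22, 2.22, 2.79, 2.79, 3.14, 3.14, 3.14].

### API

Orientations are given as [roll, pitch, yaw] about the fixed x, y, z axes, in that order (R = Rz(yaw) Ry(pitch) Rx(roll)).
In Python, from station import manip, eyes, nets gives the robot as it stands. The module is installed in compiled form; this text tells all that it offers.
- The arm moves only by the tool apply_moves, never from a script. Its argument "commands" is a list of rows, each a list of 4 numbers: the shift along the tool's x, y, z in m, then the turn about the tool's z in degrees. In form: [[tx, ty, tz, yaw], ...]. A call has 1 to 12 rows; each row shifts and turns the commanded pose from where the row before left it, along the tool's axes as they then stand; what a row does not reach is not made up. A row lasts 1/10 s, in which the tool goes at most 50 mm and 8.59 degrees, less where a joint would pass 70% of its speed; a pose out of reach is approached as far as the arm can. A call with a gripper value outside its range is refused whole. "fingers" is the finger opening in m, from 0 to 0.087, set as the call begins (left out, the last holds). The fingers move at their own pace and stop on an object; "grip_force" is the grip in N (left out, the last holds). Time passes only in rows, so rows that do not move let the fingers close. It gives the time, the measured TCP pose, the force, the opening and the grip force at its end, in the units of the state.
- manip.observe(): the state, without advancing time (a new reading comes with each control period).
- eyes.snapshot(name): name is "scene" or "side" or "wrist"; returns the picture (400x640x3 uint8, red, green, blue); there is no depth.
- eyes.camera_params(name): a dict with "vfov" (degrees; the focal length in pixels is half the picture's height over the tangent of half this angle, whatever the lens; pixels are square), "cx", "cy" (the principal point, pixels), "xyz" and "orientation" of the camera in the world; the wrist camera has in their place "T_tool_cam" (4x4, takes a point from camera to tool coordinates, whose origin is the TCP and whose axes are the flange's). Camera axes: x right, y up, looking along -z (the intrinsics and any distortion apply to the point x, -y, -z); pixel columns grow to the right and rows downward; lengths in m; the calibration is good to about 2 mm. A picture is of the moment at which its call begins: read the wrist's pose just before it. camera_params takes no time and is no camera call.
- manip.job_done(): hands the job in; it is judged then, once.
Trained networks look in the newest picture that a camera, given by its name, has taken for a name from the list of things; names that differ only in an ending like _2 or _b are one class to them, and where a whole thing is asked for, a point or a joint stands for the part that bears it (a point fixed in the world has none). Each returns a list of dicts, best first, with "conf" (0 to 1); they miss things now and then, are a little off and sometimes report something else, mostly with a low value. They report only what shows in the picture. A call takes as long as a camera call. They do not tell look-alikes from the thing itself.
- nets.recognise(camera, target): "bbox" ([left, top, width, height] in pixels, round what is visible of it).
- nets.trace(camera, target): "pixels" (400x640 bool, what is visible of it) and "bbox" ([left, top, width, height] in pixels, round what is visible of it).
- nets.landmark_of(camera, target): "location" ([column, row] in pixels: a listed point, or the origin of a listed thing).
The state is a dict: "clock": time; "joints": joint angles; "dq": joint speeds; "effort": joint torques, N m; "tcp_pos": TCP position; "tcp_rot": TCP orientation; "wrist_force": force on the tool from outside, world axes, zero at the start; "ft_torque": the same for the moment, N m; "opening": finger opening in m; "gripper_force": force on a finger pad.
Only numpy, scipy, OpenCV 4.12 (cv2) and the standard library are available. Lean on these libraries where they do the work, as an engineer would, in place of code of your own. Each camera call takes 0.05 s, during which the arm holds its last target. There are 200 camera calls.

### The job

Set up the lane draw: take the small metal scoop by its handle, drive it along the tray floor into the corner so that all three wooden balls ride up into it, and lift them out together in one scoopful, using the scoop and never the gripper fingers on the balls. Tip the three balls into the white bowl, then lay the scoop back flat on the burgundy desk pad, standing on its pan. Leave the bowl where it stands, and the mug, the stapler and the flat tin in the tray undisturbed.

Things in the scene. Friction and masses are not known exactly. Their poses are not given: they have to be found in the camera images.
- tray: Open grey plastic tray, fixed, 210 (its x) by 250 (its y) by 40 mm high outside; walls and floor 5 mm thick (inner floor 5 mm over the desk). Origin: centre of its underside; z up. A flat tin stands near its +x, +y corner. Smooth plastic: balls and pan slide easily on it.
- tray_corner (a point): The inside corner of the tray that the balls lie near, at its -x, -y end, on the inner floor (100 mm in -x and 120 mm in -y from the tray's centre). Axes as the tray's: from here one wall runs 240 mm along +y and the other 200 mm along +x.
- scoop_handle (a point): The scoop's handle: a level black bar 80 mm long (x), 20 mm wide (y), 18 mm high, on a post over the rear of the pan; gripped across its width. The point is where to grip, 45 to 35 mm from the bar's rear and front ends; frame as the scoop's: +x to its open front, z up. The pan's underside is 78 mm below, its back wall's outside 15 mm towards -x. About 120 g; starts level on the pad.
- scoop_lip (a point): Middle of the open, straight front edge of the scoop's pan, at its underside: 75 mm in +x and 78 mm below the handle point. The pan is aluminium sheet, flat-bottomed, 90 mm long, 110 mm wide, floor 2 mm thick; side walls 3 mm thick, 26 mm high (16 mm in the front 35 mm); back wall 26 mm high.
- ball0_center (a point): Wooden draw ball, 32 mm in diameter, about 13 g; this is its centre. It rolls a little when pushed, and rolls on a smooth slope steeper than about 8 degrees. All three balls look the same.
- ball1_center (a point): Wooden draw ball, 32 mm in diameter, about 13 g; this is its centre. It rolls a little when pushed, and rolls on a smooth slope steeper than about 8 degrees. All three balls look the same.
- ball2_center (a point): Wooden draw ball, 32 mm in diameter, about 13 g; this is its centre. It rolls a little when pushed, and rolls on a smooth slope steeper than about 8 degrees. All three balls look the same.
- bowl_rim (a point): White ceramic bowl, loose, 160 mm in diameter at the rim and 60 mm high, 72 mm in diameter at the foot, 0.5 kg; this is the centre of its mouth, 60 mm over the desk.
- pad: Burgundy desk pad, fixed, 300 (x) by 230 (y) mm, 3 mm thick; origin at the centre of its underside, on the desk; z up. A pen lies on it along the edge at its +x side, 120 mm from its centre.
- mug_mid (a point): Blue mug, 80 mm across and 95 mm high with a handle; its centre, half-way up. Leave it.
- stapler_mid (a point): Desk stapler, 150 by 38 by 51 mm; its middle, 25 mm over the desk. Leave it.
- tin_mid (a point): Flat round metal tin, 62 mm in diameter and 24 mm high, standing in the tray; its centre. Leave it.
Not all that is in view belongs to the job. What is shaped like the part that bears bowl_rim but blue, green or yellow is not meant.

How it is judged:
By the outcome, as a careful person would: the job done as asked, in the order asked, and still so for the second after the job is handed in, with the robot touching nothing.
It also fails if it takes over 58 s, if anything falls off the work surface, if the arm or the gripper's body presses on something with over 40 N, if the wrist force passes 120 N, or if a joint passes its speed limit or range.

## Working session

There is one attempt and no reset: what is moved stays moved. The work goes in short steps, Python scripts to look and compute and a tool call to move; the robot and the scene stay as the last step left them, time stands still between calls to the robot, and variables do not carry over. Pictures are saved under pics/ and viewed, at most 10 in all, crops included, and the job is handed in when it is done.

Besides the shell and the picture viewer there is one more tool, called by a JSON object that holds its "op" and its "data". apply_moves: Moves the arm, as the interface text tells. Its arguments: {"type":"object","properties":{"commands":{"type":"array"},"fingers":{"type":"number"},"grip_force":{"type":"number"}},"required":["commands"]}

```bash
mkdir -p pics; ls
cat > a.py <<'E'
from station import manip, eyes, nets
import cv2, numpy as np
for n in ["scene","side","wrist"]:
    im=eyes.snapshot(n); cv2.imwrite(f"pics/{n}0.png",im[:,:,::-1]); print(n,eyes.camera_params(n))
s=manip.observe(); print(s)
E
python3 a.py
```

```text
pics
scene {'vfov': 53.33111152445606, 'cx': 315.2016319194684, 'cy': 202.34999016611096, 'xyz': array([0.87585455, 0.44755537, 0.90948256]), 'orientation': array([ 6.52492720e-01, -7.08789141e-04,  2.53968077e+00])}
side {'vfov': 54.04177055846015, 'cx': 315.5962398905362, 'cy': 202.20827643648667, 'xyz': array([ 0.45586226, -0.91034894,  0.8898288 ]), 'orientation': array([ 0.80140025, -0.02083289, -0.03242596])}
wrist {'vfov': 66.46869832941603, 'cx': 319.9562887667499, 'cy': 202.24997755863004, 'T_tool_cam': array([[-1.91063848e-04,  9.53068741e-01,  3.02753923e-01,
         8.45620585e-02],
       [ 9.99999970e-01,  1.35543460e-04,  2.04395727e-04,
         6.55861843e-04],
       [ 1.53766864e-04,  3.02753953e-01, -9.53068739e-01,
        -1.53357169e-01],
       [ 0.00000000e+00,  0.00000000e+00,  0.00000000e+00,
         1.00000000e+00]])}
{'clock': 0.15, 'joints': array([-0.09917929,  0.33373529,  0.03987603,  1.46606771, -0.01342159,
        1.34331926, -0.05848858]), 'dq': array([ 0.00103878, -0.00186042,  0.00077211, -0.00174551,  0.00086165,
       -0.00051444, -0.00049614]), 'effort': array([ 1.24259990e-03, -6.56844234e+01,  1.33660264e+00, -4.04110801e+01,
       -5.95439016e-02,  4.17590642e-02, -1.22402304e-05]), 'tcp_pos': array([ 6.49635546e-01, -2.88117125e-05,  2.29872432e-01]), 'tcp_rot': array([-3.14033038e+00,  6.12003445e-05,  1.57076552e+00]), 'wrist_force': array([-0.0239584 , -0.44261455,  0.79194281]), 'ft_torque': array([-0.02609443, -0.00170707,  0.06943938]), 'gripper_force': 0.0, 'opening': 0.08704591767524215}
```

View pics/scene0.png

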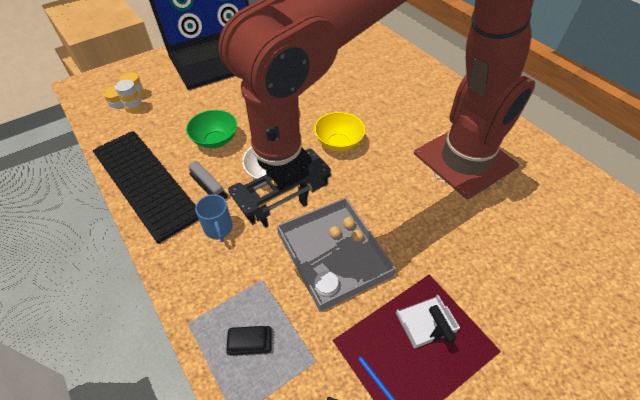

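View pics/side0.png

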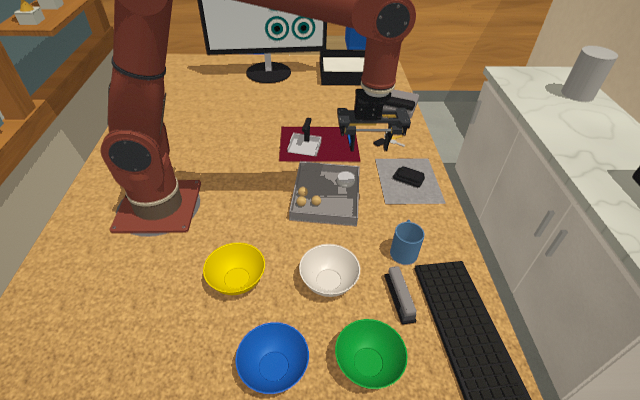

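The scene view shows the balls in the tray near (347,231), the scoop on the pad at (430,322), the tin at (327,283), and the white bowl partly hidden at (258,162). The side view shows the white bowl at (329,271), the balls near (307,197), and the scoop at (305,143).

```bash
cat > h.py <<'E'
from station import manip, eyes, nets
import cv2, numpy as np
from scipy.spatial.transform import Rotation as Ro
def cam(n, s=None):
    p=eyes.camera_params(n); f=200/np.tan(np.radians(p["vfov"])/2)
    if n=="wrist":
        s=s or manip.observe(); T=np.eye(4); T[:3,:3]=Ro.from_euler("xyz",s["tcp_rot"]).as_matrix(); T[:3,3]=s["tcp_pos"]
        T=T@p["T_tool_cam"]; R,t=T[:3,:3],T[:3,3]
    else: R,t=Ro.from_euler("xyz",p["orientation"]).as_matrix(),np.array(p["xyz"])
    return f,p["cx"],p["cy"],R,t
def ray(c,px):
    f,cx,cy,R,t=c; d=R@np.array([(px[0]-cx)/f,-(px[1]-cy)/f,-1]); return t,d
def atz(c,px,z):
    t,d=ray(c,px); return t+d*(z-t[2])/d[2]
def proj(c,X):
    f,cx,cy,R,t=c; q=R.T@(np.asarray(X)-t); return np.array([cx+f*q[0]/-q[2],cy-f*q[1]/-q[2]])
def tri(*obs):
    A=np.zeros((3,3));b=np.zeros(3)
    for c,px in obs:
        t,d=ray(c,px);d=d/np.linalg.norm(d);P=np.eye(3)-np.outer(d,d);A+=P;b+=P@t
    X=np.linalg.solve(A,b); return X,[np.round(np.linalg.norm(proj(c,X)-px),1) for c,px in obs]
E
cat > b.py <<'E'
from h import *
np.set_printoptions(precision=4,suppress=True)
C={n:cam(n) for n in ["scene","side"]}
for t in ["tray","tray_corner","scoop_handle","scoop_lip","ball0_center","bowl_rim","pad","mug_mid","stapler_mid","tin_mid"]:
    r={n:nets.landmark_of(n,t) for n in C}
    for n in C: print(t,n,[(np.round(d["location"],1).tolist(),round(float(d["conf"]),2)) for d in r[n][:4]])
    if t!="ball0_center" and all(r.values()): print("   ",tri(*[(C[n],r[n][0]["location"]) for n in C]))
print(manip.observe()["clock"])
E
python3 b.py
```

```text
tray scene [([357.7, 235.7], 0.63)]
tray side [([324.6, 193.5], 0.6)]
    (array([0.5017, 0.0396, 0.0293]), [np.float64(13.8), np.float64(10.9)])
tray_corner scene []
tray_corner side [([290.0, 219.3], 0.61), ([319.3, 144.6], 0.51)]
scoop_handle scene [([441.7, 319.3], 0.95), ([214.9, 215.9], 0.39)]
scoop_handle side [([305.8, 126.2], 0.81)]
    (array([0.4738, 0.3374, 0.0773]), [np.float64(1.6), np.float64(0.9)])
scoop_lip scene [([416.6, 301.1], 0.64)]
scoop_lip side [([303.5, 155.5], 0.9)]
    (array([0.4599, 0.2601, 0.0027]), [np.float64(3.5), np.float64(2.3)])
ball0_center scene [([349.1, 222.7], 0.55)]
ball0_center side [([302.3, 202.7], 0.42)]
bowl_rim scene [([270.7, 161.7], 0.94), ([337.9, 130.1], 0.67), ([211.2, 127.9], 0.65), ([333.4, 256.8], 0.63)]
bowl_rim side [([232.9, 264.8], 0.92), ([273.2, 356.4], 0.68), ([367.9, 351.1], 0.65), ([327.4, 266.8], 0.59)]
    (array([ 0.3961, -0.3131,  0.044 ]), [np.float64(38.6), np.float64(46.8)])
pad scene [([417.1, 347.7], 0.6)]
pad side [([318.5, 142.7], 0.78), ([305.0, 124.7], 0.67), ([399.4, 293.9], 0.36)]
    (array([ 0.5256,  0.343 , -0.003 ]), [np.float64(0.4), np.float64(0.2)])
mug_mid scene [([215.9, 215.8], 0.58)]
mug_mid side [([403.0, 243.4], 0.96)]
    (array([ 0.7435, -0.2084,  0.0452]), [np.float64(0.6), np.float64(0.5)])
stapler_mid scene [([206.6, 180.9], 0.71)]
stapler_mid side [([399.9, 293.3], 0.91)]
    (array([ 0.709 , -0.3554,  0.0226]), [np.float64(0.1), np.float64(0.2)])
tin_mid scene [([322.8, 283.7], 0.72)]
tin_mid side [([347.3, 178.2], 0.61)]
    (array([0.6157, 0.1034, 0.0199]), [np.float64(0.2), np.float64(0.1)])
1.15
```

```bash
cat > c.py <<'E'
from h import *
np.set_printoptions(precision=4,suppress=True)
C={n:cam(n) for n in ["scene","side"]}
for p in [(278,231),(349,200),(396,268),(323,306)]: print("tray rim scene",atz(C["scene"],p,.04)[:2])
for p in [(297,163),(360,167),(357,224),(289,218)]: print("tray rim side",atz(C["side"],p,.04)[:2])
for p in [(349,223),(335,233),(358,236)]: print("ball scene",atz(C["scene"],p,.021)[:2])
for p in [(302,191),(301.5,201.5),(316,201)]: print("ball side",atz(C["side"],p,.021)[:2])
print(tri((C["scene"],(270.7,161.7)),(C["side"],(327.4,266.8))))
for n in C:
    im=cv2.imread(f"pics/{n}0.png"); a=(270,190,130,120) if n=="scene" else (275,115,110,115)
    x,y,w,h=a; cv2.imwrite(f"pics/c_{n}.png",cv2.resize(im[y:y+h,x:x+w],None,fx=5,fy=5,interpolation=cv2.INTER_CUBIC))
a=cv2.imread("pics/c_scene.png");b=cv2.imread("pics/c_side.png")
print(a.shape,b.shape)
cv2.imwrite("pics/cc.png",cv2.resize(np.hstack([cv2.resize(a,(600,554)),cv2.resize(b,(550,575))[:554]]),(800,385)))
E
python3 c.py
```

```text
tray rim scene [ 0.6322 -0.0772]
tray rim scene [ 0.4176 -0.0537]
tray rim scene [0.4507 0.1781]
tray rim scene [0.6537 0.1568]
tray rim side [0.4438 0.1624]
tray rim side [0.6608 0.1389]
tray rim side [ 0.6214 -0.1276]
tray rim side [ 0.4204 -0.1006]
ball scene [ 0.4554 -0.0022]
ball scene [0.5055 0.0023]
ball scene [0.4611 0.0442]
ball side [0.4602 0.0392]
ball side [ 0.4582 -0.0104]
ball side [ 0.5045 -0.0086]
(array([ 0.5256, -0.2903,  0.0515]), [np.float64(0.4), np.float64(0.5)])
(600, 650, 3) (575, 550, 3)
```

View pics/cc.png

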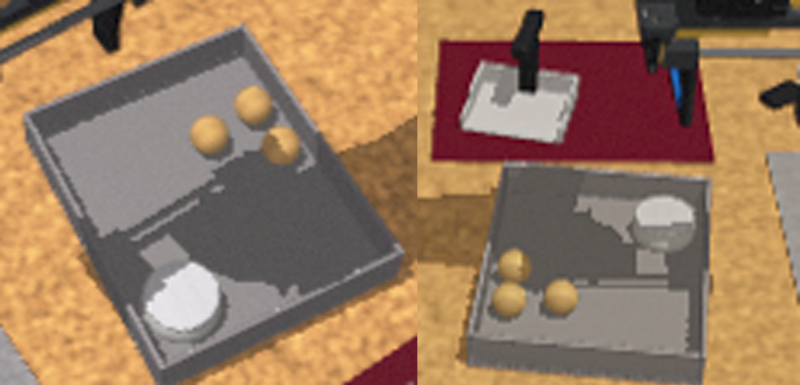

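The crops show the tray turned about −6°. The three balls lie along its −x wall near the −y end, and the tin is at the +x,+y corner. I'll go over the tray first for a wrist look on the way to the scoop.

{"op": "apply_moves", "data": {"commands": [[0.035,-0.035,-0.02,0],[0.035,-0.035,-0.02,0],[0.035,-0.035,-0.02,0],[0,0,0,0],[0,0,0,0],[0,0,0,0]]}}

```text
clock: 1.75
tcp_pos: [0.5519, 0.0973, 0.2864]
tcp_rot: [-3.141, 0.001, 1.569]
wrist_force: [0.2, -1.4, -0.5]
opening: 0.0872
gripper_force: 0.0
```

```bash
cat > d.py <<'E'
from h import *
s=manip.observe(); im=eyes.snapshot("wrist"); cv2.imwrite("pics/w1.png",im[:,:,::-1]); print(s["clock"],s["tcp_pos"],s["tcp_rot"])
E
python3 d.py
```

```text
1.75 [0.55194371 0.09725784 0.2863537 ] [-3.14124205e+00  6.04670144e-04  1.56948013e+00]
```

View pics/w1.png

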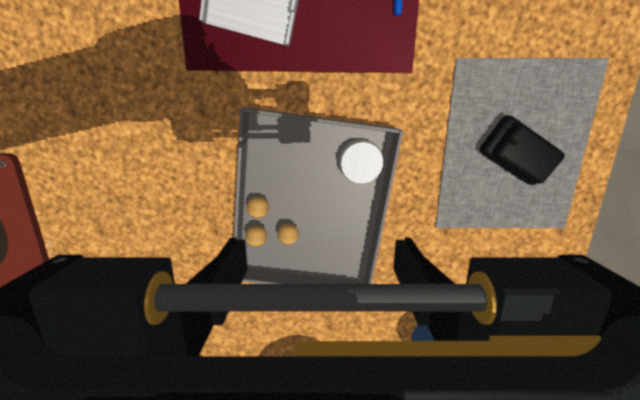

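The wrist view shows the tray (240–400, 108–283), balls at (258,206), (256,234) and (288,233), and the tin at (361,162). I'll enlarge the tray to get its edges.

```bash
python3 -c "
import cv2
im=cv2.imread('pics/w1.png')[100:290,225:410]
cv2.imwrite('pics/w1c.png',cv2.resize(im,None,fx=3,fy=3,interpolation=cv2.INTER_CUBIC))"
```

```text
(no output)
```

View pics/w1c.png

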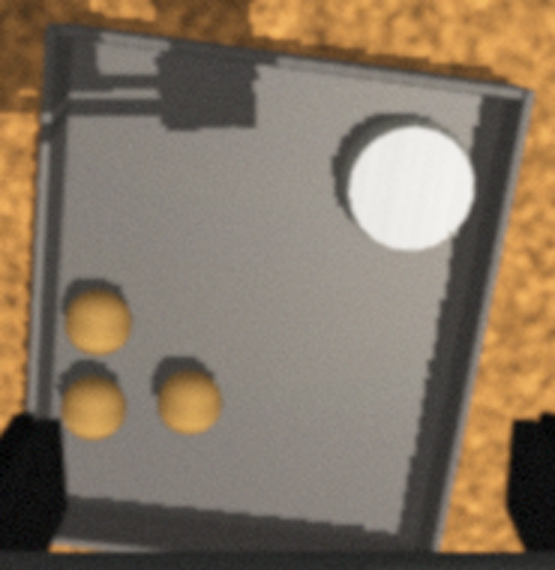

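```bash
cat > e.py <<'E'
from h import *
np.set_printoptions(precision=4,suppress=True)
c=cam("wrist"); C={n:cam(n) for n in ["scene","side"]}
g=lambda x,y:(225+x/3-.33,100+y/3-.33)
for n,p,z in [("rimTL",(48,27),.04),("rimTR",(531,93),.04),("rimBR",(435,550),.04),("leftrim low",(30,405),.04),("floorBR",(397,535),.005),("floorB-left",(68,497),.005),("floorL up",(68,130),.005),("floorL mid",(60,290),.005),("floorL 2",(66,180),.005)]:
    print(n,atz(c,g(*p),z)[:2])
B=[((97,322),(358,236),(302,191)),((93,407),(349,223),(301.5,201.5)),((189,403),(335,233),(316,201))]
for w,a,b in B: print("ball",tri((c,g(*w)),(C["scene"],a),(C["side"],b)), atz(c,g(*w),.021)[:2])
print("tin",tri((c,g(411,188)),(C["scene"],(327,281)),(C["side"],(345,174))))
E
python3 e.py
```

```text
rimTL [0.4533 0.1776]
rimTR [0.6569 0.1503]
rimBR [ 0.6265 -0.0727]
leftrim low [0.4309 0.0064]
floorBR [ 0.612  -0.0856]
floorB-left [ 0.4359 -0.0623]
floorL up [0.4502 0.131 ]
floorL mid [0.4405 0.0528]
floorL 2 [0.4475 0.1075]
ball (array([0.4602, 0.0418, 0.0185]), [np.float64(0.9), np.float64(0.5), np.float64(0.0)]) [0.4612 0.0414]
ball (array([ 0.4558, -0.0047,  0.0169]), [np.float64(0.3), np.float64(0.8), np.float64(0.8)]) [ 0.4563 -0.0031]
ball (array([ 0.5038, -0.0022,  0.0152]), [np.float64(0.9), np.float64(0.6), np.float64(0.3)]) [ 0.5041 -0.001 ]
tin (array([0.6076, 0.1087, 0.0342]), [np.float64(0.4), np.float64(0.1), np.float64(0.3)])
```

{"op": "apply_moves", "data": {"commands": [[0.04,-0.012,0.01,2],[0.04,-0.012,0.01,2],[0.04,-0.012,0.01,2],[0.04,-0.012,0.01,2],[0.04,-0.012,0.01,2],[0,0,0,0],[0,0,0,0],[0,0,0,0]]}}

```text
clock: 2.6
tcp_pos: [0.5069, 0.2999, 0.2363]
tcp_rot: [-3.141, 0.001, 1.394]
wrist_force: [0.4, -0.3, -0.6]
opening: 0.0868
gripper_force: 0.0
```

```bash
cat > f.py <<'E'
from h import *
np.set_printoptions(precision=4,suppress=True)
s=manip.observe(); im=eyes.snapshot("wrist"); cv2.imwrite("pics/w2.png",im[:,:,::-1]); print(s["clock"],s["tcp_pos"],s["tcp_rot"])
c=cam("wrist",s)
for t,z in [("scoop_handle",.081),("scoop_lip",.003),("pad",0)]:
    for d in nets.landmark_of("wrist",t)[:2]: print(t,d["conf"],d["location"],atz(c,d["location"],z))
E
python3 f.py
```

```text
2.6 [0.5069 0.2999 0.2363] [-3.1414  0.0012  1.3937]
scoop_handle 0.97 [283.8, 156.7] [0.4774 0.3406 0.081 ]
scoop_lip 0.79 [289.8, 202.9] [0.4608 0.2681 0.003 ]
pad 0.79 [326.5, 141.4] [0.5226 0.3387 0.    ]
```

View pics/w2.png

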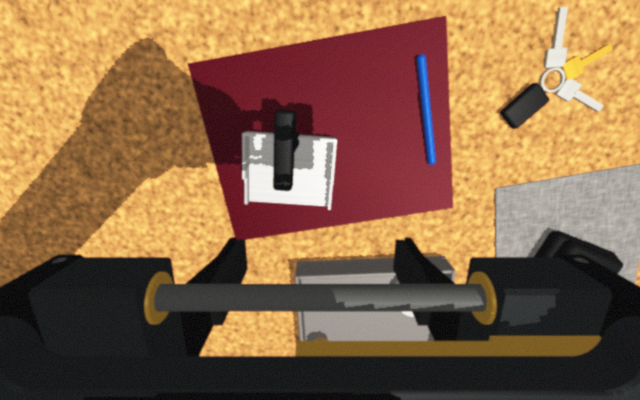

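The wrist view shows the scoop on the pad: its handle bar runs (284,112)–(284,188) and its lip (243,204)–(331,209), so it needs about +3° more turn. The pen is clear at (425,110). The tray is at yaw −7.5°. I'll grasp now.

{"op": "apply_moves", "data": {"commands": [[0.017,-0.019,0.025,1.5],[0.016,-0.019,0.025,1.5],[0,0,0.03,0],[0,0,0.03,0],[0,0,0.03,0],[0,0,0.02,0],[0,0,0.006,0],[0,0,0,0],[0,0,0,0]]}}

```text
clock: 3.7
tcp_pos: [0.4754, 0.3416, 0.0721]
tcp_rot: [3.14, -0.001, 1.343]
wrist_force: [0.2, -0.1, 0.6]
opening: 0.0869
gripper_force: 0.0
```

```bash
cat > g.py <<'E'
from h import *
np.set_printoptions(precision=4,suppress=True)
s=manip.observe(); im=eyes.snapshot("wrist"); print(s["clock"],s["tcp_pos"],s["tcp_rot"]); im=im[:,:,::-1].copy()
c=cam("wrist",s); print(c[4])
cv2.circle(im,tuple(int(v) for v in proj(c,s["tcp_pos"]+np.array([0,0,.011]))),3,(0,0,255),-1)
for t,z in [("scoop_handle",.081),("scoop_lip",.003)]:
    for d in nets.landmark_of("wrist",t)[:2]: print(t,d["conf"],d["location"],atz(c,d["location"],z))
cv2.imwrite("pics/w3.png",im)
E
python3 g.py
```

```text
3.7 [0.4754 0.3416 0.0721] [ 3.1404 -0.0014  1.3435]
[0.4947 0.4239 0.2256]
scoop_handle 0.64 [321.2, 270.7] [0.4765 0.3418 0.081 ]
```

View pics/w3.png

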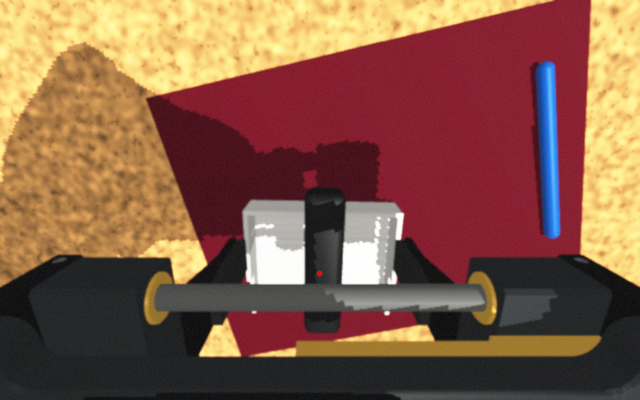

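The bar is upright in view, centred on the fingers and aligned with them. I'll close.

{"op": "apply_moves", "data": {"commands": [[0,0,0,0],[0,0,0,0],[0,0,0,0],[0,0,0,0],[0,0,0,0],[0,0,0,0],[0,0,0,0]], "fingers": 0.01, "grip_force": 60}}

```text
clock: 4.55
tcp_pos: [0.4746, 0.3413, 0.0707]
tcp_rot: [-3.142, 0.0, 1.344]
wrist_force: [-0.2, 0.5, 0.1]
opening: 0.0389
gripper_force: 0.0
```

{"op": "apply_moves", "data": {"commands": [[0,0,0,0],[0,0,0,0],[0,0,0,0],[0,0,0,0],[0,0,0,0],[0,0,0,0]]}}

```text
clock: 5.15
tcp_pos: [0.4746, 0.3413, 0.0708]
tcp_rot: [3.142, -0.0, 1.344]
wrist_force: [0.4, -0.0, -0.6]
opening: 0.0193
gripper_force: 60.0
```

{"op": "apply_moves", "data": {"commands": [[0,0,-0.025,0],[0,0,-0.025,0],[0,0,-0.025,0],[-0.03,0.0134,0,0],[-0.04,0.018,0,0],[-0.04,0.018,0,0],[-0.04,0.018,0,0],[-0.037,0.016,0,0],[0,0,0,-2.8],[0,0,0,-2.7],[0,0,0,0],[0,0,0,0]]}}

```text
clock: 6.35
tcp_pos: [0.5137, 0.1405, 0.1457]
tcp_rot: [-3.141, 0.0, 1.439]
wrist_force: [0.4, -0.0, -1.1]
opening: 0.0194
gripper_force: 60.0
```

```bash
cat > i.py <<'E'
from h import *
import sys
for n in ["scene","side"]:
    x,y,w,h=(270,170,140,150) if n=="scene" else (275,120,110,118)
    im=eyes.snapshot(n)[y:y+h,x:x+w,::-1]; 
    globals()[n]=cv2.resize(im,(w*400//w,h*400//w),interpolation=cv2.INTER_CUBIC)
h=min(len(scene),len(side)); cv2.imwrite("pics/"+sys.argv[1]+".png",np.hstack([scene[:h],side[:h]])); print(manip.observe()["clock"])
E
python3 i.py s1
```

```text
6.45
```

View pics/s1.png

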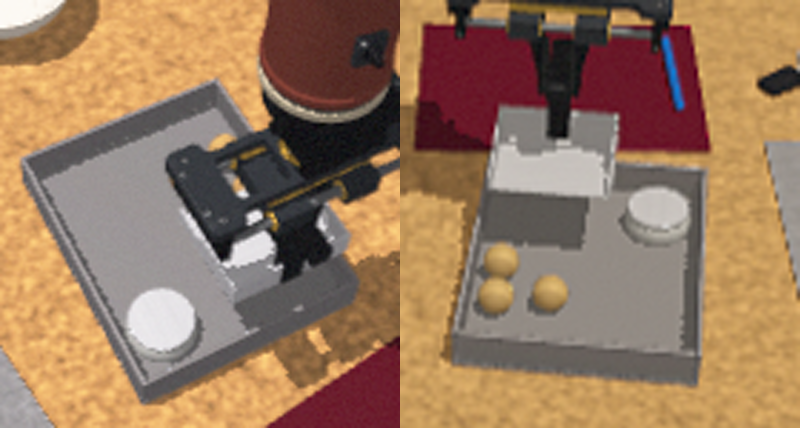

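The scoop hangs level inside the tray walls, clear of the tin, and the balls are ahead of the lip. I'll check the tray yaw numerically with the side camera.

```bash
cat > j.py <<'E'
from h import *
np.set_printoptions(precision=4,suppress=True)
c=cam("side"); g=lambda x,y:(275+x*110/400,120+y*110/400)
def ang(a,b,z):
    A,B=atz(c,g(*a),z),atz(c,g(*b),z); d=B-A; print(A[:2],B[:2],np.degrees(np.arctan2(d[1],d[0])))
ang((490,178) and (90,178),(207,195),.078)   # lip
ang((52,362),(298,383),0)   # front base
ang((58,337),(300,357),.04)
im=eyes.snapshot("side"); gr=cv2.cvtColor(im,cv2.COLOR_RGB2GRAY).astype(float)
# front base edge: strongest vertical gradient tray->wood (saturation)
hsv=cv2.cvtColor(im,cv2.COLOR_RGB2HSV)[:,:,1].astype(float)
pts=[]
for x in range(296,352,4):
    col=hsv[205:240,x-1:x+2].mean(1); k=np.argmax(np.diff(col)); pts.append((x,205+k+.5))
pts=np.array(pts); P=np.polyfit(pts[:,0],pts[:,1],1); print(pts[:,1],P)
A,B=[atz(c,(x,np.polyval(P,x)),0) for x in (296,350)]; d=B-A; print(A,B,np.degrees(np.arctan2(d[1],d[0])))
u=np.array([.9914,-.1305]);v=np.array([.1305,.9914]); print("outer -y wall ey:",A[:2]@v,B[:2]@v)
print(manip.observe()["tcp_rot"])
E
python3 j.py
```

```text
[0.4534 0.0833] [0.5569 0.0588] -13.284992570214014
[ 0.4198 -0.0691] [ 0.6285 -0.0963] -7.4094202900302735
[ 0.4259 -0.0784] [ 0.6255 -0.1039] -7.27342505621098
[220.5 220.5 221.5 221.5 221.5 221.5 222.5 222.5 222.5 223.5 223.5 223.5
 224.5 224.5] [  0.0775 197.4824]
[ 0.4406 -0.0731  0.    ] [ 0.6073 -0.093   0.    ] -6.795237574966942
outer -y wall ey: -0.014971739952303975 -0.012911002604959575
[-3.1415  0.      1.4396]
```

```bash
cat > k.py <<'E'
from h import *
c=cam("side"); im=eyes.snapshot("side"); gr=im.min(2).astype(float)
pts=[]
for x in range(302,330,2):
    col=gr[155:182,x]; k=np.argmin(np.diff(col)); 
    a,b=col[k-2],col[min(k+3,26)]; m=(a+b)/2; i=[i for i in range(k-2,k+4) if col[i]>=m>col[i+1]]
    i=i[0] if i else k; pts.append((x,155+i+(col[i]-m)/(col[i]-col[i+1]+1e-9)))
pts=np.array(pts);print(np.round(pts[:,1],1)); P=np.polyfit(pts[:,0],pts[:,1],1)
A,B=[atz(c,(x,np.polyval(P,x)),.079) for x in (300,328)]; d=B-A; print(A,B,np.degrees(np.arctan2(d[1],d[0])))
s=manip.observe();w=eyes.snapshot("wrist")
g=w.min(2).astype(float)[170:250,220:420]
cv2.imwrite("pics/w4.png",w[:,:,::-1]);cw=cam("wrist",s)
for y in range(205,282,12): print(y,w.min(2)[y,236:256].tolist(),w.min(2)[y,384:408:1].tolist())
E
python3 k.py
```

```text
[171.8 171.8 172.2 172.4 172.4 172.5 172.7 172.8 173.2 173.3 173.4 173.4
 173.5 173.5]
[0.45412141 0.06809858 0.079     ] [0.54407935 0.05719636 0.079     ] -6.910119071214942
205 [64, 52, 43, 42, 47, 55, 55, 71, 81, 103, 115, 118, 117, 115, 116, 118, 113, 117, 120, 117] [114, 118, 115, 117, 117, 119, 117, 117, 116, 116, 118, 115, 107, 109, 108, 117, 141, 187, 233, 246, 250, 251, 250, 250]
217 [95, 103, 94, 92, 114, 131, 130, 130, 124, 117, 114, 113, 113, 113, 113, 117, 123, 130, 134, 134] [133, 136, 148, 172, 165, 122, 108, 112, 109, 111, 110, 115, 132, 172, 199, 214, 235, 245, 248, 249, 249, 249, 248, 247]
229 [85, 93, 97, 98, 103, 114, 127, 130, 127, 114, 108, 111, 108, 107, 103, 104, 111, 124, 132, 139] [136, 154, 184, 173, 128, 109, 105, 105, 107, 103, 111, 121, 126, 148, 201, 235, 245, 247, 248, 248, 248, 247, 245, 245]
241 [100, 98, 93, 93, 100, 107, 116, 127, 131, 127, 116, 110, 105, 103, 114, 124, 136, 161, 205, 231] [163, 204, 192, 134, 111, 111, 108, 107, 105, 109, 122, 130, 156, 208, 216, 190, 178, 206, 232, 241, 244, 244, 244, 244]
253 [90, 88, 92, 91, 96, 99, 110, 122, 131, 128, 125, 116, 112, 124, 137, 139, 144, 148, 164, 210] [191, 185, 138, 115, 107, 107, 104, 106, 108, 117, 131, 164, 211, 214, 190, 171, 167, 170, 168, 166, 169, 170, 167, 167]
265 [23, 22, 23, 19, 25, 27, 27, 23, 18, 19, 18, 25, 25, 24, 26, 22, 23, 24, 19, 22] [24, 24, 25, 23, 25, 22, 26, 23, 21, 21, 25, 26, 21, 23, 23, 23, 25, 24, 29, 27, 23, 22, 21, 21]
277 [23, 22, 22, 27, 26, 24, 25, 24, 24, 22, 19, 27, 22, 20, 23, 17, 22, 23, 25, 23] [24, 24, 26, 24, 25, 23, 26, 28, 23, 23, 26, 22, 26, 23, 24, 22, 22, 19, 25, 25, 23, 23, 24, 22]
```

View pics/w4.png

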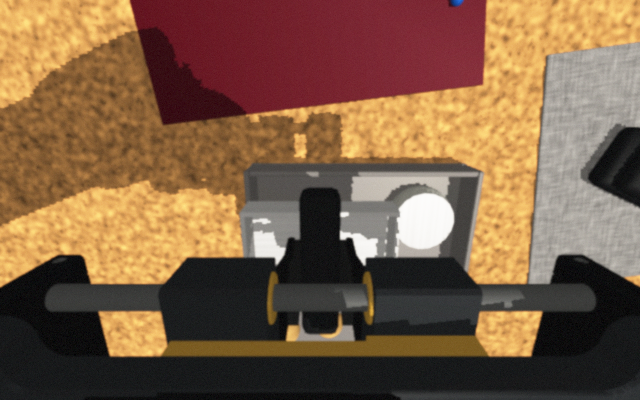

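The pan is parallel to the tray and clear of the tin. I'll lower it onto the tray floor.

{"op": "apply_moves", "data": {"commands": [[0,0,0.02,0],[0,0,0.025,0],[0,0,0.015,0],[0,0,0.007,0],[0,0,0.003,0],[0,0,0.002,0],[0,0,0.001,0],[0,0,0,0]]}}

```text
clock: 7.4
tcp_pos: [0.5142, 0.1405, 0.0733]
tcp_rot: [3.141, -0.0, 1.44]
wrist_force: [-0.3, 0.4, -1.0]
opening: 0.0195
gripper_force: 60.0
```

{"op": "apply_moves", "data": {"commands": [[0,-0.002,0,0],[0,-0.002,0,0],[0,0,0,0]]}}

```text
clock: 7.7
tcp_pos: [0.5096, 0.141, 0.073]
tcp_rot: [3.141, -0.0, 1.44]
wrist_force: [0.0, -0.6, -0.5]
opening: 0.0195
gripper_force: 60.0
```

{"op": "apply_moves", "data": {"commands": [[0,-0.001,0.0005,0],[0,-0.001,0.0005,0],[0,0,0,0]]}}

```text
clock: 8.0
tcp_pos: [0.5089, 0.1412, 0.0727]
tcp_rot: [3.139, -0.001, 1.44]
wrist_force: [1.2, -0.5, 4.6]
opening: 0.0196
gripper_force: 60.0
```

{"op": "apply_moves", "data": {"commands": [[0,-0.001,0,0],[0,-0.001,0,0],[0,0,0,0]]}}

```text
clock: 8.3
tcp_pos: [0.5068, 0.1416, 0.0727]
tcp_rot: [3.14, -0.001, 1.44]
wrist_force: [1.3, -0.5, 5.6]
opening: 0.0193
gripper_force: 60.0
```

{"op": "apply_moves", "data": {"commands": [[0,-0.001,0,0],[0,-0.001,0,0],[0,0,0,0]]}}

```text
clock: 8.6
tcp_pos: [0.5063, 0.1416, 0.073]
tcp_rot: [3.137, -0.002, 1.439]
wrist_force: [7.3, -0.4, 2.9]
opening: 0.0194
gripper_force: 60.0
```

{"op": "apply_moves", "data": {"commands": [[0,-0.001,0,0],[0,-0.001,0,0],[0,0,0,0]]}}

```text
clock: 8.9
tcp_pos: [0.5058, 0.1417, 0.0735]
tcp_rot: [3.134, -0.002, 1.439]
wrist_force: [11.4, -1.4, 0.9]
opening: 0.0194
gripper_force: 60.1
```

{"op": "apply_moves", "data": {"commands": [[0,0.0035,0,0],[-0.004,0,0,0],[-0.006,0,0,0],[-0.006,0,0,0],[-0.006,0,0,0],[-0.006,0,0,0],[-0.006,0,0,0],[-0.006,0,0,0],[-0.006,0,0,0]]}}

```text
clock: 9.8
tcp_pos: [0.5006, 0.0964, 0.0727]
tcp_rot: [3.139, -0.002, 1.44]
wrist_force: [3.6, 1.1, 5.5]
opening: 0.0195
gripper_force: 60.0
```

{"op": "apply_moves", "data": {"commands": [[-0.006,0,0,0],[-0.006,0,0,0],[-0.006,0,0,0],[-0.006,0,0,0],[-0.006,0,0,0],[-0.006,0,0,0],[-0.006,0,0,0]]}}

```text
clock: 10.5
tcp_pos: [0.4951, 0.0548, 0.0727]
tcp_rot: [3.139, -0.002, 1.44]
wrist_force: [2.1, 2.1, 5.1]
opening: 0.0197
gripper_force: 60.0
```

```bash
cat > l.py <<'E'
from h import *
np.set_printoptions(precision=3,suppress=True)
v=np.array([.1287,.9917]);u=np.array([.9917,-.1287]); s=manip.observe(); t=s["tcp_pos"][:2]
print(s["clock"],"lip ey",t@v-.075,"pan ex",t@u-.055,t@u+.055)
for n in ["side","scene"]:
    c=cam(n); eyes.snapshot(n)
    for d in nets.recognise(n,"ball0_center"):
        b=d["bbox"]; X=atz(c,(b[0]+b[2]/2,b[1]+b[3]/2),.022); print(n,round(float(d["conf"]),2),np.round(b,0),X[:2]@u-t@u+.055,X[:2]@v-(t@v-.075))
E
python3 l.py
```

```text
10.5 lip ey 0.043051413886271206 pan ex 0.4289057068056406 0.5389057068056406
scene 0.24 [189. 162.  40.  38.] 0.3133259939294705 -0.30134947909911103
```

```bash
cat > l.py <<'E'
from h import *
import sys
np.set_printoptions(precision=3,suppress=True)
v=np.array([.1287,.9917]);u=np.array([.9917,-.1287]); s=manip.observe(); t=s["tcp_pos"][:2]
print(s["clock"],"lip ey",t@v-.075,"pan ex",t@u-.055,t@u+.055)
zc=float(sys.argv[1]) if len(sys.argv)>1 else .021
for n in ["side","scene"]:
    c=cam(n); im=eyes.snapshot(n); cv2.imwrite(f"pics/last_{n}.png",im[:,:,::-1])
    m=((cv2.cvtColor(im,cv2.COLOR_RGB2HSV)[:,:,1]>90)*255).astype(np.uint8)
    L=t-(.02)*v  # polygon around pan + corner
    lo=[]
    if len(sys.argv)>2: P=[t+u*a+v*b for a,b in [(-.055,.015),(.055,.015),(.055,-.075),(-.055,-.075)]]
    else:
        k=u*.429-v*.0085; P=[k+u*a+v*b for a,b in [(.0,.0),(.19,.0),(.19,.14),(.0,.14)]]
    pl=np.array([proj(c,[*p,zc]) for p in P],np.int32); mm=np.zeros_like(m); cv2.fillPoly(mm,[pl],255); m&=mm
    k,lab,st,ce=cv2.connectedComponentsWithStats(m)
    for i in range(1,k):
        if st[i,4]>15:
            X=atz(c,ce[i],zc); print(n,st[i].tolist(),ce[i],"from pan left",X[:2]@u-t@u+.055,"behind lip",X[:2]@v-(t@v-.075),"from wall",X[:2]@v+.0085)
E
python3 l.py
```

```text
10.7 lip ey 0.04210976413177274 pan ex 0.42889179964469804 0.538891799644698
side [294, 200, 11, 12, 98] [298.867 205.663] from pan left 0.020912826139356806 behind lip -0.013175308741659716 from wall 0.037434455390113024
side [310, 204, 10, 9, 69] [314.739 208.087] from pan left 0.07168262867954323 behind lip -0.018070316722034418 from wall 0.032539447409738326
scene [347, 208, 6, 8, 24] [349.083 211.75 ] from pan left 0.00395998845841939 behind lip -0.018134166689730728 from wall 0.03247559744204201
scene [335, 210, 8, 4, 19] [338.474 211.579] from pan left 0.029737001150239424 behind lip -0.031959175093962545 from wall 0.018650589037810195
scene [329, 213, 6, 11, 30] [331.8   218.367] from pan left 0.05706412999988004 behind lip -0.020242774883756233 from wall 0.030366989248016507
scene [343, 221, 15, 15, 47] [348.362 227.021] from pan left 0.03106353324246148 behind lip 0.0248577233608705 from wall 0.07546748749264323
```

{"op": "apply_moves", "data": {"commands": [[-0.003,0,0,0],[-0.003,0,0,0],[-0.003,0,0,0],[-0.003,0,0,0],[-0.003,0,0,0],[-0.003,0,0,0],[-0.003,0,0,0],[-0.003,0,0,0]]}}

```text
clock: 11.6
tcp_pos: [0.492, 0.0311, 0.0727]
tcp_rot: [3.139, -0.001, 1.44]
wrist_force: [3.3, 1.4, 6.2]
opening: 0.0197
gripper_force: 60.0
```

{"op": "apply_moves", "data": {"commands": [[-0.003,0,0,0],[-0.003,0,0,0],[-0.003,0,0,0],[-0.003,0,0,0],[-0.002,0,0,0]]}}

```text
clock: 12.1
tcp_pos: [0.4901, 0.0171, 0.0727]
tcp_rot: [3.139, -0.001, 1.44]
wrist_force: [2.8, 1.7, 6.3]
opening: 0.0195
gripper_force: 60.0
```

```bash
python3 l.py
```

```text
12.1 lip ey 0.005040167904621418 pan ex 0.42884109011413224 0.5388410901141323
side [294, 200, 12, 12, 101] [299.465 205.515] from pan left 0.02275034767681767 behind lip 0.024776931679909877 from wall 0.03831709958453129
side [310, 208, 9, 5, 36] [314.25  210.222] from pan left 0.07114189876121557 behind lip 0.009438796683762789 from wall 0.022978964588384207
scene [335, 209, 15, 8, 35] [342.114 212.514] from pan left 0.022409620994652275 behind lip 0.01245745953887242 from wall 0.025997627443493838
```

{"op": "apply_moves", "data": {"commands": [[-0.002,0,0,0],[-0.002,0,0,0],[-0.002,0,0,0],[-0.002,0,0,0],[0,0,0,0]]}}

```text
clock: 12.7
tcp_pos: [0.489, 0.009, 0.0727]
tcp_rot: [3.139, -0.001, 1.44]
wrist_force: [1.8, 0.8, 6.8]
opening: 0.0193
gripper_force: 60.0
```

{"op": "apply_moves", "data": {"commands": [[-0.001,0,0,0],[-0.001,0,0,0],[-0.001,0,0,0],[0,0,0,0]]}}

```text
clock: 13.1
tcp_pos: [0.4886, 0.0062, 0.0727]
tcp_rot: [3.139, -0.001, 1.44]
wrist_force: [1.6, 1.7, 6.0]
opening: 0.0194
gripper_force: 60.0
```

{"op": "apply_moves", "data": {"commands": [[-0.001,0,0,0],[-0.001,0,0,0],[0,0,0,0]]}}

```text
clock: 13.4
tcp_pos: [0.4884, 0.0043, 0.0727]
tcp_rot: [3.139, -0.001, 1.44]
wrist_force: [3.3, 1.8, 6.7]
opening: 0.0195
gripper_force: 60.0
```

{"op": "apply_moves", "data": {"commands": [[-0.001,0,0,0],[-0.001,0,0,0],[0,0,0,0]]}}

```text
clock: 13.7
tcp_pos: [0.4882, 0.0028, 0.0727]
tcp_rot: [3.139, -0.002, 1.44]
wrist_force: [1.6, 3.3, 6.0]
opening: 0.0196
gripper_force: 60.0
```

{"op": "apply_moves", "data": {"commands": [[-0.001,0,0,0],[-0.001,0,0,0],[0,0,0,0]]}}

```text
clock: 14.0
tcp_pos: [0.4882, 0.0025, 0.073]
tcp_rot: [3.139, -0.004, 1.441]
wrist_force: [2.5, 9.5, 7.6]
opening: 0.0196
gripper_force: 60.0
```

```bash
python3 l.py .023; python3 i.py s2
```

```text
14.0 lip ey -0.009695121465205472 pan ex 0.42879401326164474 0.5387940132616448
side [294, 200, 14, 12, 106] [299.943 205.991] from pan left 0.024827120763370354 behind lip 0.035563691959148706 from wall 0.034368570493943235
side [310, 208, 9, 5, 36] [314.25  210.222] from pan left 0.07134840294092132 behind lip 0.02219762639112207 from wall 0.0210025049259166
scene [332, 205, 15, 7, 34] [338.735 208.088] from pan left 0.024156437507627367 behind lip 0.010949082153010558 from wall 0.009753960687805086
scene [325, 211, 6, 6, 23] [327.261 213.87 ] from pan left 0.06177944879170067 behind lip 0.013878882402118887 from wall 0.012683760936913415
14.2
```

The lip has bottomed on the wall, with the balls 16–36 mm behind it in the pan. I'll ease off and lift gently.

{"op": "apply_moves", "data": {"commands": [[0.002,0,-0.001,0],[0,0,-0.002,0],[0,0,-0.003,0],[0,0,-0.004,0],[0,0,-0.004,0],[0,0,-0.004,0],[0,0,-0.004,0],[0,0,-0.004,0],[0,0,-0.004,0],[0,0,-0.003,0],[0,0,-0.002,0],[0,0,0,0]]}}

```text
clock: 15.4
tcp_pos: [0.4877, 0.0023, 0.1071]
tcp_rot: [3.14, -0.001, 1.44]
wrist_force: [3.9, 2.4, -0.2]
opening: 0.0196
gripper_force: 60.0
```

```bash
python3 l.py .058 pan; python3 i.py s2
```

```text
15.4 lip ey -0.009986728578096044 pan ex 0.4283310968899416 0.5383310968899416
side [294, 192, 14, 15, 137] [300.248 199.577] from pan left 0.027388116474108 behind lip 0.028611559114242083 from wall 0.02712483053614604
side [310, 200, 10, 8, 66] [314.242 203.894] from pan left 0.07190303268082116 behind lip 0.014808246741017252 from wall 0.013321518162921209
scene [333, 196, 14, 7, 33] [339.333 199.182] from pan left 0.022683150001267423 behind lip 0.007668207870511678 from wall 0.006181479292415635
scene [325, 203, 6, 6, 24] [327.167 205.333] from pan left 0.06184872714019724 behind lip 0.011062936936553826 from wall 0.009576208358457784
15.6
```

View pics/s2.png

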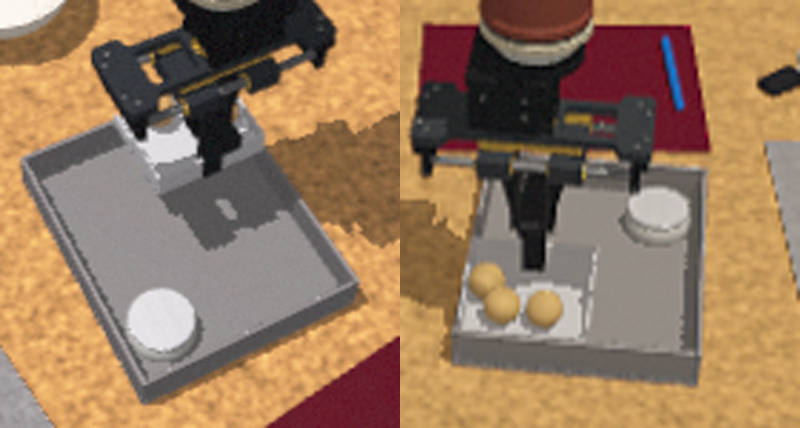

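All three balls ride in the pan at the wall: side crop (487,281), (502,306), (544,309). I'll lift on.

{"op": "apply_moves", "data": {"commands": [[0,0.0005,-0.003,0],[0,0.0005,-0.005,0],[0,0.0005,-0.007,0],[0,0,-0.008,0],[0,0,-0.008,0],[0,0,-0.008,0],[0,0,-0.008,0],[0,0,-0.008,0],[0,0,-0.007,0],[0,0,-0.005,0],[0,0,-0.003,0],[0,0,0,0]]}}

```text
clock: 16.8
tcp_pos: [0.4886, 0.0015, 0.1771]
tcp_rot: [3.141, -0.0, 1.44]
wrist_force: [0.6, 0.1, -1.6]
opening: 0.0193
gripper_force: 60.0
```

```bash
python3 l.py .128 pan
python3 - <<'E'
from h import *
C={n:cam(n) for n in ["scene","side"]}
for n in C:
    im=eyes.snapshot(n); h=cv2.cvtColor(im,cv2.COLOR_RGB2HSV)
    for d in nets.trace(n,"bowl_rim"):
        m=d["pixels"]; sat=np.median(h[:,:,1][m]); b=d["bbox"]
        if sat<60:
            pts=np.argwhere(m)[:,::-1].astype(float)
            print(n,round(float(d["conf"]),2),b,sat,"rim L/R/top",[np.round(atz(C[n],p,.06)[:2],3) for p in (pts[pts[:,0].argmin()],pts[pts[:,0].argmax()],pts[pts[:,1].argmin()])])
    for d in nets.landmark_of(n,"bowl_rim"): print(n,round(float(d["conf"]),2),np.round(d["location"]),atz(C[n],d["location"],.06)[:2])
E
```

```text
16.8 lip ey -0.010676244844440533 pan ex 0.4293748162733293 0.5393748162733293
side [294, 175, 14, 15, 146] [300.404 182.527] from pan left 0.02732289759476087 behind lip 0.028774445579289046 from wall 0.026598200734848514
side [289, 178, 3, 11, 17] [290.235 183.706] from pan left -0.0015851551294978547 behind lip 0.020005420256532097 from wall 0.017829175412091565
side [310, 183, 11, 8, 71] [314.93  186.859] from pan left 0.07163312520548692 behind lip 0.014890017185173063 from wall 0.01271377234073253
scene [333, 177, 14, 6, 23] [339.739 179.826] from pan left 0.019413351481005044 behind lip -0.00048523852114014214 from wall -0.0026614833655806743
scene [324, 183, 13, 9, 49] [330.347 186.816] from pan left 0.052146395867182734 behind lip 0.009078055240871526 from wall 0.006901810396430994
scene [352, 188, 3, 8, 17] [353.    191.824] from pan left 0.009085574117287061 behind lip 0.04946040970421006 from wall 0.04728416485976953
scene [320, 192, 11, 6, 36] [325.889 194.694] from pan left 0.07429062061446523 behind lip 0.026530253084261313 from wall 0.02435400823982078
scene 0.77 [243
[... 232 characters left out ...]
99.] [ 0.39040656 -0.53282475]
scene 0.6 [211. 130.] [ 0.61404703 -0.50584274]
side 0.85 [297.7, 243.6, 62.6, 50.5] 32.0 rim L/R/top [array([ 0.45 , -0.286]), array([ 0.607, -0.292]), array([ 0.53 , -0.216])]
side 0.23 [383.7, 267.9, 32.1, 60.2] 23.0 rim L/R/top [array([ 0.671, -0.321]), array([ 0.725, -0.429]), array([ 0.687, -0.3  ])]
side 0.22 [289.1, 147.5, 41.4, 47.0] 15.0 rim L/R/top [array([0.422, 0.011]), array([0.549, 0.078]), array([0.497, 0.222])]
side 0.94 [230. 267.] [ 0.2728105 -0.2922007]
side 0.89 [272. 353.] [ 0.39067593 -0.5234943 ]
side 0.79 [370. 350.] [ 0.60565948 -0.52137204]
side 0.67 [398. 296.] [ 0.69319506 -0.38641986]
side 0.65 [326. 268.] [ 0.5198003  -0.29831051]
```

The bowl centre is at about (0.528, −0.295). I'll carry the balls gently over it.

{"op": "apply_moves", "data": {"commands": [[-0.002,0.001,0,0],[-0.004,0.002,0,0],[-0.006,0.003,0,0],[-0.009,0.004,0,0],[-0.012,0.005,0,0],[-0.015,0.007,0,0],[-0.015,0.007,0,0],[-0.015,0.007,0,0],[-0.015,0.007,0,0],[-0.015,0.007,0,0],[-0.015,0.007,0,0],[-0.015,0.007,0,0]]}}

```text
clock: 18.4
tcp_pos: [0.534, -0.1457, 0.1767]
tcp_rot: [-3.141, 0.0, 1.439]
wrist_force: [0.5, -0.1, -1.6]
opening: 0.0195
gripper_force: 60.0
```

{"op": "apply_moves", "data": {"commands": [[-0.015,0.006,0,0],[-0.014,0.005,0,0],[-0.011,0.004,0,0],[-0.008,0.003,0,0],[-0.005,0.002,0,0],[-0.003,0.001,0,0],[-0.001,0,0,0],[0,0,0,0]]}}

```text
clock: 19.2
tcp_pos: [0.5473, -0.2026, 0.1768]
tcp_rot: [-3.142, -0.0, 1.44]
wrist_force: [-0.1, 0.1, -1.3]
opening: 0.0196
gripper_force: 60.0
```

```bash
python3 l.py .128 pan
```

```text
19.2 lip ey -0.2055072452533966 pan ex 0.5137954613722931 0.6237954613722932
side [311, 223, 4, 20, 25] [312.44 233.48] from pan left -0.0015660381128132436 behind lip 0.029651485403285577 from wall -0.167355759850111
side [317, 227, 16, 18, 187] [324.193 235.898] from pan left 0.02925047060940906 behind lip 0.024912234566488223 from wall -0.17209501068690836
side [335, 237, 12, 9, 90] [340.556 241.233] from pan left 0.07197714497568725 behind lip 0.011850563095311434 from wall -0.18515668215808515
scene [259, 147, 12, 11, 95] [264.074 152.158] from pan left 0.07052402406334307 behind lip 0.01344713100039932 from wall -0.18356011425299726
scene [284, 148, 6, 10, 41] [286.829 152.098] from pan left 0.015055883768002994 behind lip 0.041515945820821326 from wall -0.15549129943257525
```

{"op": "apply_moves", "data": {"commands": [[0,0,0.003,0],[0,0,0.005,0],[0,0,0.004,0],[0,0,0.002,0],[0,0,0,0]]}}

```text
clock: 19.8
tcp_pos: [0.547, -0.2029, 0.1622]
tcp_rot: [-3.141, -0.0, 1.44]
wrist_force: [-0.5, -0.1, -1.5]
opening: 0.0195
gripper_force: 60.0
```

{"op": "apply_moves", "data": {"commands": [[0,0,0,0],[0,0,0,0],[0,0,0,0]], "grip_force": 6}}

```text
clock: 20.1
tcp_pos: [0.5474, -0.203, 0.163]
tcp_rot: [3.141, 0.0, 1.44]
wrist_force: [0.1, 0.2, -1.5]
opening: 0.0202
gripper_force: 6.0
```

```bash
python3 l.py .113 pan
```

```text
20.1 lip ey -0.20590245476878888 pan ex 0.5139658480336539 0.623965848033654
side [311, 224, 4, 23, 27] [312.593 236.074] from pan left -0.001541945970764673 behind lip 0.03429203484642668 from wall -0.1631104199223622
side [317, 231, 16, 18, 190] [324.074 239.705] from pan left 0.029311430397118872 behind lip 0.025338248798525975 from wall -0.1720642059702629
side [335, 240, 12, 10, 93] [340.247 244.978] from pan left 0.07198333269120799 behind lip 0.012438979907652359 from wall -0.1849634748611365
scene [259, 151, 12, 11, 90] [264.6   155.778] from pan left 0.07008592453753631 behind lip 0.013032145983698007 from wall -0.18437030878509086
scene [285, 151, 5, 10, 37] [287.054 155.351] from pan left 0.014143217561165718 behind lip 0.039771432872257095 from wall -0.15763102189653178
```

Not tipped at 6 N; I'll go lower.

{"op": "apply_moves", "data": {"commands": [[0,0,0,0],[0,0,0,0],[0,0,0,0],[0,0,0,0]], "grip_force": 3}}

```text
clock: 20.6
tcp_pos: [0.5473, -0.203, 0.1628]
tcp_rot: [3.142, 0.0, 1.44]
wrist_force: [0.6, -0.5, -1.6]
opening: 0.0196
gripper_force: 3.0
```

```bash
python3 l.py .113 pan
```

```text
20.6 lip ey -0.2058802219865079 pan ex 0.5138595315864147 0.6238595315864148
side [311, 224, 4, 23, 30] [312.6   236.567] from pan left -0.0012433616081748908 behind lip 0.032583538383771427 from wall -0.16479668360273647
side [316, 240, 11, 8, 76] [321.118 243.868] from pan left 0.02300585248084181 behind lip 0.010506349041409152 from wall -0.18687387294509875
```

{"op": "apply_moves", "data": {"commands": [[0,0,0,0],[0,0,0,0],[0,0,0,0],[0,0,0,0],[0,0,0,0]]}}

```text
clock: 21.2
tcp_pos: [0.5473, -0.203, 0.1628]
tcp_rot: [-3.142, -0.0, 1.44]
wrist_force: [-0.1, 0.2, -0.6]
opening: 0.0199
gripper_force: 3.0
```

```bash
cat > m.py <<'E'
from h import *
np.set_printoptions(precision=3,suppress=True)
for n in ["side","scene"]:
    c=cam(n); im=eyes.snapshot(n); cv2.imwrite(f"pics/m_{n}.png",im[:,:,::-1])
    m=((cv2.cvtColor(im,cv2.COLOR_RGB2HSV)[:,:,1]>90)*255).astype(np.uint8)
    th=np.linspace(0,6.28,40); pl=np.array([proj(c,[.528+.074*np.cos(a),-.295+.074*np.sin(a),.058]) for a in th],np.int32)
    mm=np.zeros_like(m); cv2.fillPoly(mm,[pl],255); k,l,st,ce=cv2.connectedComponentsWithStats(m&mm)
    for i in range(1,k):
        if st[i,4]>8: print(n,st[i],atz(c,ce[i],.03)[:2])
print(manip.observe()["clock"],manip.observe()["wrist_force"])
E
python3 m.py; python3 l.py .113 pan
```

```text
side [321 264  23  24 308] [ 0.535 -0.307]
scene [262 145   4   5   9] [ 0.504 -0.375]
scene [265 157   8   7  28] [ 0.52 -0.32]
21.3 [ 0.17  -0.378 -1.059]
21.3 lip ey -0.2058506826736205 pan ex 0.5138309011581588 0.6238309011581589
side [311, 224, 4, 23, 30] [312.6   236.567] from pan left -0.0012147311799189306 behind lip 0.03255399907088402 from wall -0.16479668360273647
scene [265, 157, 9, 7, 29] [268.552 159.828] from pan left 0.06650945702036687 behind lip 0.03209785724795983 from wall -0.16525282542566067
```

{"op": "apply_moves", "data": {"commands": [[0,0,0,0],[0,0,-0.008,0],[0.003,0,-0.015,0],[0.01,0,-0.015,0],[0.015,0,-0.012,0],[0.02,0,0,0],[0.02,0,0,0],[0.01,0,0,0],[0,0,0,0]], "grip_force": 20}}

```text
clock: 22.3
tcp_pos: [0.558, -0.1231, 0.2134]
tcp_rot: [3.141, -0.001, 1.443]
wrist_force: [-0.2, -0.3, -1.3]
opening: 0.0199
gripper_force: 20.0
```

```bash
python3 m.py
python3 - <<'E'
from h import *
im=cv2.imread("pics/m_side.png"); hs=cv2.cvtColor(im,cv2.COLOR_BGR2HSV)[:,:,1]
for y in range(255,296,2): print(''.join('#' if v>120 else '+' if v>80 else '.' for v in hs[y,296:362]))
E
```

```text
side [321 265  22  24 314] [ 0.534 -0.308]
scene [273 144  12   5  34] [ 0.464 -0.354]
scene [274 151   3   6  10] [ 0.488 -0.332]
scene [258 158  18  16 168] [ 0.536 -0.3  ]
22.4 [-0.603 -1.368 -1.451]
#######+...................................................+######
######......................................................+#####
#####........................................................+####
####...........................................................###
###+...........................................................+##
###..............................++++...........................##
###...........................+########+........................+#
###..........................+####++####........................+#
###..........................#####++####........................+#
###+..........................##########+++.....................+#
####...........................+##############.................+##
#####.......................#####+..+##########................###
######....................#########+###########...............+###
#######+.................#####+++##############..............#####
#########................#######+###..+######+..............######
###########..............+#########+......................########
############+..............+######......................##########
##############+......................................+############
#################..................................+##############
####################...........................++#################
#########################..................+######################
```

Three separate balls show in the white bowl. Next I return the scoop to the pad.

{"op": "apply_moves", "data": {"commands": [[0.02,-0.006,0,0],[0.03,-0.01,0,0],[0.045,-0.014,0,0],[0.045,-0.014,0,0],[0.045,-0.014,0,0],[0.045,-0.014,0,0],[0.045,-0.014,0,0],[0.045,-0.014,0,0],[0.045,-0.014,0,0],[0.04,-0.013,0,0],[0.03,-0.01,0,0],[0.015,-0.005,0,0]], "grip_force": 40}}

```text
clock: 23.6
tcp_pos: [0.4748, 0.3412, 0.2126]
tcp_rot: [-3.141, -0.0, 1.442]
wrist_force: [0.2, -0.8, -1.0]
opening: 0.0199
gripper_force: 40.0
```

{"op": "apply_moves", "data": {"commands": [[0,0,0.02,2.8],[0,0,0.03,2.7],[0,0,0.03,0],[0,0,0.02,0],[0,0,0.01,0],[0,0,0,0]]}}

```text
clock: 24.2
tcp_pos: [0.4756, 0.3373, 0.1016]
tcp_rot: [-3.14, 0.002, 1.342]
wrist_force: [-0.6, 0.1, 0.6]
opening: 0.0202
gripper_force: 40.0
```

{"op": "apply_moves", "data": {"commands": [[0,0,0,0],[0,0,0.003,0],[0,0,0.003,0],[0,0,0.003,0],[0,0,0.003,0],[0,0,0.003,0]], "grip_force": 4}}

```text
clock: 24.8
tcp_pos: [0.4754, 0.3391, 0.0875]
tcp_rot: [-3.142, 0.0, 1.344]
wrist_force: [0.0, 0.4, -1.6]
opening: 0.0198
gripper_force: 4.0
```

{"op": "apply_moves", "data": {"commands": [[0,0,0.003,0],[0,0,0.003,0],[0,0,0.003,0],[0,0,0.003,0],[0,0,0,0]]}}

```text
clock: 25.3
tcp_pos: [0.4752, 0.3388, 0.0752]
tcp_rot: [-3.141, 0.001, 1.344]
wrist_force: [0.8, 0.3, -0.5]
opening: 0.0204
gripper_force: 4.0
```

{"op": "apply_moves", "data": {"commands": [[0,0,0.002,0],[0,0,0.002,0],[0,0,0.001,0],[0,0,0,0],[0,0,0,0]]}}

```text
clock: 25.8
tcp_pos: [0.4755, 0.3392, 0.0709]
tcp_rot: [3.141, -0.0, 1.344]
wrist_force: [-0.6, -0.2, 2.0]
opening: 0.02
gripper_force: 4.0
```

```bash
cat > n.py <<'E'
from h import *
np.set_printoptions(precision=3,suppress=True)
s=manip.observe()
for n in ["scene","side","wrist"]:
    c=cam(n,s) ; eyes.snapshot(n)
    for t,z in [("scoop_handle",.081),("scoop_lip",.003)]:
        for d in nets.landmark_of(n,t)[:1]: print(n,t,round(float(d["conf"]),2),np.round(d["location"]),atz(c,d["location"],z))
print(s["clock"],s["tcp_pos"],s["wrist_force"])
E
python3 n.py
```

```text
scene scoop_handle 0.69 [440. 318.] [0.473 0.335 0.081]
scene scoop_lip 0.79 [412. 305.] [0.467 0.262 0.003]
side scoop_handle 0.68 [307. 126.] [0.482 0.327 0.081]
wrist scoop_handle 0.95 [319. 270.] [0.476 0.341 0.081]
25.8 [0.476 0.339 0.071] [-0.618 -0.226  1.996]
```

The pan is resting on the pad. I'll open and lift away.

{"op": "apply_moves", "data": {"commands": [[0,0,0,0],[0,0,0,0],[0,0,0,0],[0,0,0,0],[0,0,0,0],[0,0,0,0],[0,0,0,0],[0,0,0,0]], "fingers": 0.087}}

```text
clock: 27.05
tcp_pos: [0.4754, 0.339, 0.0708]
tcp_rot: [-3.142, 0.0, 1.344]
wrist_force: [0.4, -0.1, 0.8]
opening: 0.076
gripper_force: 0.0
```

{"op": "apply_moves", "data": {"commands": [[0,0,-0.01,0],[0,0,-0.02,0],[0,0,-0.03,0],[0,0,-0.04,0],[-0.03,0.03,-0.04,0],[-0.03,0.03,0,0],[0,0,0,0],[0,0,0,0]]}}

```text
clock: 27.85
tcp_pos: [0.5178, 0.2711, 0.2058]
tcp_rot: [3.141, -0.0, 1.341]
wrist_force: [-0.0, 0.6, 0.7]
opening: 0.0873
gripper_force: 0.0
```

```bash
sed -i 's/\["scene","side","wrist"\]/["wrist","side","scene"]/' n.py; python3 n.py
python3 - <<'E'
from h import *
C={n:cam(n) for n in ["scene","side"]}; s=manip.observe(); C["wrist"]=cam("wrist",s); im=eyes.snapshot("wrist")
for t in ["scoop_handle","scoop_lip"]:
    ob=[]
    for n in C:
        if n!="wrist": eyes.snapshot(n)
        d=nets.landmark_of(n,t)
        if d: ob.append((C[n],d[0]["location"]))
    print(t,tri(*ob) if len(ob)>1 else ob)
eyes.snapshot("side"); eyes.snapshot("scene")
for t in ["mug_mid","stapler_mid","tin_mid"]:
    print(t,tri(*[(C[n],nets.landmark_of(n,t)[0]["location"]) for n in ["scene","side"]]))
E
python3 m.py
```

```text
wrist scoop_handle 0.64 [256. 137.] [0.476 0.34  0.081]
wrist scoop_lip 0.91 [274. 194.] [0.46  0.267 0.003]
side scoop_handle 0.56 [306. 127.] [0.478 0.322 0.081]
side scoop_lip 0.92 [304. 155.] [0.468 0.257 0.003]
scene scoop_handle 0.74 [441. 320.] [0.474 0.338 0.081]
scene scoop_lip 0.58 [415. 304.] [0.46  0.265 0.003]
27.85 [0.518 0.271 0.206] [-0.023  0.592  0.727]
scoop_handle (array([0.47370366, 0.3405404 , 0.08337394]), [np.float64(1.6), np.float64(0.3), np.float64(4.8)])
scoop_lip (array([0.45766238, 0.26537697, 0.00391517]), [np.float64(1.3), np.float64(0.7), np.float64(0.6)])
mug_mid (array([ 0.74989264, -0.20907509,  0.04484978]), [np.float64(0.5), np.float64(0.5)])
stapler_mid (array([ 0.7093096 , -0.35751921,  0.0223582 ]), [np.float64(0.2), np.float64(0.2)])
tin_mid (array([0.58671573, 0.05639106, 0.05841466]), [np.float64(11.2), np.float64(8.4)])
side [321 265  22  24 314] [ 0.534 -0.308]
scene [258 158  19  20 236] [ 0.538 -0.291]
29.35 [0.118 0.44  0.353]
```

```bash
python3 -c "
from station import manip
print(manip.job_done())"
```

```text
the job is handed in; nothing more can be done
None
```

The job is handed in: all three balls went into the white bowl in one scoopful, and the scoop is back flat on the pad. Mug and stapler measured in place; my last position check on the tin was unreliable, but the scoop never came near it.

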